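# Unstack the canister lids and close each canister with its own lid

### The arm

A 7-joint arm with a two-finger parallel gripper is mounted at the origin on a cart in front of the work surface, level with it; the furniture and walls round the work are solid. World frame = base frame: x ahead of the robot, y to its left, z up, the work surface at z = 0. Lengths are in m, angles in degrees, forces in N, time in s.
With the tool pointing down it reaches from about 0.425 to 0.875 m from the base axis. Payload 4.7 kg.
Tool frame: the origin (TCP) lies midway between the tips of the shut fingers; the grasp point (between the pads) lies 19 mm behind it; z points along the fingers, y is the line along which they close (so a half turn about z gives the same grasp; the last joint's range is limited). The gripper opens to 87 mm and grips with 3 to 60 N. Pads are 19 mm wide; open, the fingers measure 117 mm over their backs; the gripper's body (75 mm by 190 mm) begins 51 mm behind the grasp point.
Start: joints at [69.219, 18.392, -4.016, 83.108, 1.295, 78.541, -3.26], TCP at [0.239, -0.604, 0.223] pointing down, gripper open.
Joint ranges: [-163.93, 163.93], [-17.29, 119.83], [-79.2, 71.16], [3.27, 140.29], [-89.18, 269.18], [5.43, 117.66], [-154.24, 154.24]. Speed limits (degrees/s): [147.25, 147.25, 180, 180, 180, 180, 180].

### API

Orientations are given as [roll, pitch, yaw] about the fixed x, y, z axes, in that order (R = Rz(yaw) Ry(pitch) Rx(roll)).
In Python, from station import ctrl, eyes, ticket gives the robot as it stands.
- The arm moves only by the shell command python3 -m pendant 'ROWS'. ROWS is JSON, one flat list of numbers, 5 for each row, row after row: the finger opening in mm, from 0 to 87, then the shift along the world's x, y, z in mm, then the turn about the world's z in degrees. In form: [fingers, tx, ty, tz, yaw, fingers, tx, ty, tz, yaw, ...]. A call has 1 to 20 rows; each row is the pose to reach, as a shift and turn from the pose commanded when the call began; what a row does not reach only later rows make up. A row lasts 1/12 s, in which the tool goes at most 41.7 mm and 7.16 degrees, less where a joint would pass 70% of its speed; a pose out of reach is approached as far as the arm can. A call with a gripper value outside its range is refused whole. The fingers move at their own pace and stop on an object; the grip force is fixed at half the most. Time passes only in rows, so rows that repeat a pose let the fingers close. It gives the time, the measured TCP pose, the force, the opening and the grip force at its end, in the units of the state.
- ctrl.read_state(): the state, without advancing time (a new reading comes with each control period).
- eyes.snapshot(name): name is "scene" or "top" or "wrist"; returns (picture, depth): 420x560x3 uint8, red, green, blue; 420x560 float32, m along the optical axis (not along the pixel's ray), 0 where there is no reading.
- eyes.camera_model(name): a dict with "K" (3x3 intrinsics, pixels), "k1" (the pictures are not rectified: a ray, as slopes to the right and down, at radius r is drawn at 1 + k1 r^2 times it, then the intrinsics apply), "camera_from_world" (4x4, takes a point from world to camera coordinates). Camera axes: x right, y down, z forward; pixel columns grow to the right and rows downward; lengths in m; the calibration is good to about 2 mm. A picture is of the moment at which its call begins: read the wrist's pose just before it. camera_model takes no time and is no camera call; for the wrist camera it gives the pose at the moment of the call.
- ticket.job_done(): hands the job in; it is judged then, once.
The state is a dict: "time_s": time; "joint_positions": joint angles; "joint_vel": joint speeds; "effort": joint torques, N m; "tool_pos": TCP position; "tool_rot": TCP orientation; "wrist_force": force on the tool from outside, world axes, zero at the start; "moment": the same for the moment, N m; "grip_width": finger opening in m; "gripper_force": force on a finger pad.
Only numpy, scipy, OpenCV 4.12 (cv2) and the standard library are available. Lean on these libraries where they do the work, as an engineer would, in place of code of your own. Each camera call takes 0.05 s, during which the arm holds its last target. There are 200 camera calls.

### The job

The lids of this stoneware canister set have been left in one stack. Take the stack apart and close each of the four canisters with its own lid, plug down and fully home on the rim, so that the set can be sold complete. Leave the canisters standing where they are, and do not disturb the glass goblet and the salt jar.

Things in the scene. Friction and masses are not known exactly. Their poses are not given: they have to be found in the camera images.
- lid_large: large lid: round honey-coloured bamboo disc 68 mm in diameter and 14 mm thick on a tapered cork plug 12 mm high (53 mm across under the disc, 45 mm at its foot); 26 mm high in all. Origin: centre of the underside of the plug, z up; the disc (grip it round its side) spans z = 12 to 26 mm. At the start all lids stand in one loose stack, plug down, largest lowest.
- lid_medium: medium lid: round honey-coloured bamboo disc 58 mm in diameter and 14 mm thick on a tapered cork plug 12 mm high (43 mm across under the disc, 35 mm at its foot); 26 mm high in all. Origin: centre of the underside of the plug, z up; the disc (grip it round its side) spans z = 12 to 26 mm. At the start all lids stand in one loose stack, plug down, largest lowest.
- lid_small: small lid: round honey-coloured bamboo disc 48 mm in diameter and 14 mm thick on a tapered cork plug 12 mm high (33 mm across under the disc, 25 mm at its foot); 26 mm high in all. Origin: centre of the underside of the plug, z up; the disc (grip it round its side) spans z = 12 to 26 mm. At the start all lids stand in one loose stack, plug down, largest lowest.
- lid_mini: mini lid: round honey-coloured bamboo disc 38 mm in diameter and 14 mm thick on a tapered cork plug 12 mm high (23 mm across under the disc, 15 mm at its foot); 26 mm high in all. Origin: centre of the underside of the plug, z up; the disc (grip it round its side) spans z = 12 to 26 mm. At the start all lids stand in one loose stack, plug down, largest lowest.
- canister_large: large canister: loose white stoneware cylinder with blue lines under its rim, 64 mm outer diameter, 104 mm high, wall 3 mm, mouth 58 mm across, empty and open; its lid is lid_large, whose disc then rests on the rim and stands 2 mm proud of the wall all round. Origin: centre of its underside, z up.
- canister_medium: medium canister: loose white stoneware cylinder with blue lines under its rim, 54 mm outer diameter, 90 mm high, wall 3 mm, mouth 48 mm across, empty and open; its lid is lid_medium, whose disc then rests on the rim and stands 2 mm proud of the wall all round. Origin: centre of its underside, z up.
- canister_small: small canister: loose white stoneware cylinder with blue lines under its rim, 44 mm outer diameter, 76 mm high, wall 3 mm, mouth 38 mm across, empty and open; its lid is lid_small, whose disc then rests on the rim and stands 2 mm proud of the wall all round. Origin: centre of its underside, z up.
- canister_mini: mini canister: loose white stoneware cylinder with blue lines under its rim, 34 mm outer diameter, 62 mm high, wall 3 mm, mouth 28 mm across, empty and open; its lid is lid_mini, whose disc then rests on the rim and stands 2 mm proud of the wall all round. Origin: centre of its underside, z up.
- goblet: cut stem glass, 66 mm across, 126 mm high, standing loose; not part of the set. Origin: centre of its foot, z up.
- salt_jar: little glass salt jar with a pale top, 44 mm across, 66 mm high, standing loose; not part of the set. Origin: centre of its underside, z up.
Mind the look-alikes: they are no part of the job. What is shaped like the lid_medium but green is not meant. What is shaped like the goblet but purple is not meant.

How it is judged (in metres and radians):
At the end, for the whole second after the job is handed in: Each lid sits plug down in its own canister, disc on the rim (height within 3 mm), centres within 5 mm, level; canisters upright on the table within 30 mm of where they stood, goblet and salt jar upright within 20 mm of where they stood; all at rest (z of lid_large in the frame of canister_large between 0.089 and 0.095 m and horizontal distance between lid_large and canister_large below 0.005 m and angle between each of lid_large, lid_medium, lid_small, lid_mini's own z axis and vertical below 0.08 rad and angle between each of canister_large, canister_medium, canister_small, canister_mini's own z axis and vertical below 0.06 rad and height (world z) of each of canister_large, canister_medium, canister_small, canister_mini below 0.005 m and distance of each of canister_large, canister_medium, canister_small, canister_mini from where it was at the start of the episode below 0.03 m and linear speed of each of lid_large, canister_large, lid_medium, canister_medium, lid_small, canister_small, lid_mini, canister_mini below 0.02 m/s and z of lid_medium in the frame of canister_medium between 0.075 and 0.081 m and horizontal distance between lid_medium and canister_medium below 0.005 m and z of lid_small in the frame of canister_small between 0.061 and 0.067 m and horizontal distance between lid_small and canister_small below 0.005 m and z of lid_mini in the frame of canister_mini between 0.047 and 0.053 m and horizontal distance between lid_mini and canister_mini below 0.005 m and angle between each of goblet, salt_jar's own z axis and vertical below 0.1 rad and distance of each of goblet, salt_jar from where it was at the start of the episode below 0.02 m); the robot touches nothing.
It fails at once if a canister is tipped over (angle between any of canister_large, canister_medium, canister_small, canister_mini's own z axis and vertical above 0.5 rad).
It fails at once if the goblet or the salt jar is tipped over (angle between any of goblet, salt_jar's own z axis and vertical above 0.5 rad).
It also fails if it takes over 115 s, if anything falls off the work surface, if the arm or the gripper's body presses on something with over 40 N, if the wrist force passes 120 N, or if a joint passes its speed limit or range.

## Working session

There is one attempt and no reset: what is moved stays moved. The work goes in short steps, Python scripts to look and compute and a shell command to move; the robot and the scene stay as the last step left them, time stands still between calls to the robot, and variables do not carry over. Pictures are saved under pics/ and viewed, at most 14 in all, crops included, and the job is handed in when it is done.

```bash
mkdir -p pics; ls; python3 - <<'E'
from station import ctrl, eyes
import cv2,numpy as np
s=ctrl.read_state();print({k:np.round(v,3).tolist() for k,v in s.items()})
for n in("scene","top"):
    p,d=eyes.snapshot(n);cv2.imwrite(f"pics/{n}0.png",p[:,:,::-1]);np.savez(f"pics/{n}0.npz",p=p,d=d)
    m=eyes.camera_model(n);print(n,m["K"],m["k1"],np.round(m["camera_from_world"],3))
E
```

```text
pics
{'time_s': 0.0, 'joint_positions': [69.218, 18.437, -4.015, 83.175, 1.295, 78.541, -3.261], 'joint_vel': [-0.0, -0.018, 0.008, 0.019, 0.03, -0.038, -0.038], 'effort': [-0.0, -49.129, -0.404, -31.253, -0.064, 0.044, 0.0], 'tool_pos': [0.239, -0.604, 0.221], 'tool_rot': [-179.892, 0.006, 21.59], 'wrist_force': [-0.398, -0.047, 0.701], 'moment': [-0.051, -0.007, -0.033], 'gripper_force': 0.0, 'grip_width': 0.087}
scene [[430.47993535   0.         277.26473961]
 [  0.         430.47993535 208.19096686]
 [  0.           0.           1.        ]] -0.1325197711456802 [[ 0.641 -0.768  0.008 -0.257]
 [-0.336 -0.29  -0.896  0.229]
 [ 0.691  0.571 -0.443  0.719]
 [ 0.     0.     0.     1.   ]]
top [[440.9073313    0.         285.03588919]
 [  0.         440.9073313  205.17578304]
 [  0.           0.           1.        ]] -0.025870738936644475 [[-0.009 -1.     0.008  0.017]
 [-0.992  0.008 -0.126  0.448]
 [ 0.126 -0.009 -0.992  1.275]
 [ 0.     0.     0.     1.   ]]
```

View pics/scene0.png

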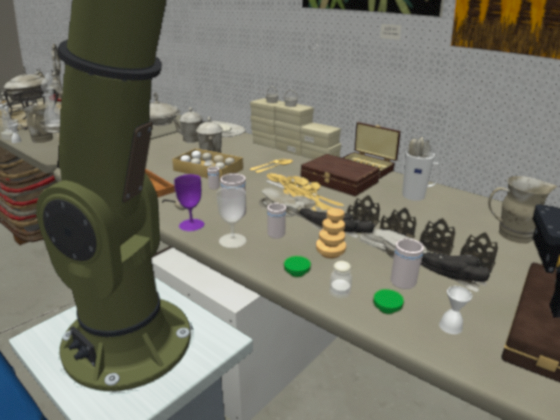

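View pics/top0.png

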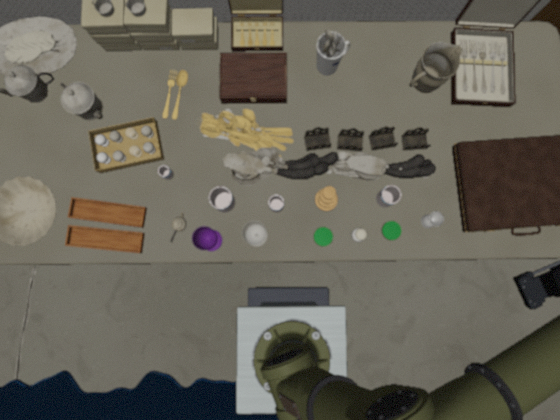

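The top view shows four canisters at (165,172), (222,198), (277,203) and (391,196), and the lid stack at (327,198). The clear goblet is at (256,235) with the purple look-alike at (207,238). The salt jar is at (360,235) and the green lids at (323,236) and (391,231). Next I measure the rims from depth.

```bash
cat > h.py <<'E'
import numpy as np, cv2
def cloud(d,m):
    K,k1,T=np.array(m["K"]),m["k1"],np.array(m["camera_from_world"])
    H,W=d.shape; u,v=np.meshgrid(np.arange(W),np.arange(H))
    r=cv2.undistortPoints(np.stack([u,v],-1).reshape(-1,1,2).astype(float),K,np.array([k1,0,0,0.])).reshape(H,W,2)
    pc=np.dstack([r*d[...,None],d]); return (pc-T[:3,3])@T[:3,:3]
def rays(px,m):
    K,k1,T=np.array(m["K"]),m["k1"],np.array(m["camera_from_world"])
    r=cv2.undistortPoints(np.array(px,float).reshape(-1,1,2),K,np.array([k1,0,0,0.])).reshape(-1,2)
    R=T[:3,:3]; return -R.T@T[:3,3], np.c_[r,np.ones(len(r))]@R
def onz(px,m,z):
    o,dr=rays(px,m); return o+dr*((z-o[2])/dr[:,2])[:,None]
def circ(xy):
    A=np.c_[xy,np.ones(len(xy))]; s=np.linalg.lstsq(A,(xy**2).sum(1),rcond=None)[0]
    c=s[:2]/2; return c,np.sqrt(s[2]+c@c)
E
python3 - <<'E'
from station import eyes
from h import *
f=np.load("pics/top0.npz");m=eyes.camera_model("top");P=cloud(f["d"],m);d=f["d"]
print("table z",np.round(P[[240,240,150],[300,400,200],2],4))
for n,(u,v) in dict(can_a=(165,172),can_b=(222,198),can_c=(277,203),can_d=(391,196),stack=(327,198),goblet=(256,235),purple=(207,238),salt=(360,235),g1=(323,236),g2=(391,231),hour=(432,218)).items():
    s=np.s_[v-18:v+19,u-18:u+19];p=P[s].reshape(-1,3);p=p[(d[s].ravel()>0)]
    z=np.percentile(p[:,2],99.0); q=p[p[:,2]>z-.008]; qq=p[p[:,2]>.02]
    cc,r,_=0,0,0
    (c,r)=cv2.minEnclosingCircle((q[:,:2]*1000).astype(np.float32))
    print(n,"ztop%.4f"%z,"top pts",len(q),"enc c",np.round(c,1),"r %.1f"%r,"all>20mm x",np.round(qq[:,:2].min(0)*1000) if len(qq) else '',np.round(qq[:,:2].max(0)*1000) if len(qq) else '')
im=f["p"][140:260,140:460,::-1];cv2.imwrite("pics/topcrop.png",cv2.resize(im,None,fx=2.5,fy=2.5,interpolation=cv2.INTER_CUBIC))
E
```

```text
table z [-0.0015  0.0017  0.0006]
can_a ztop0.0617 top pts 55 enc c [548.9 366.6] r 18.2 all>20mm x [531. 349.] [605. 427.]
can_b ztop0.1062 top pts 91 enc c [462.2 194. ] r 32.2 all>20mm x [430. 147.] [526. 226.]
can_c ztop0.0767 top pts 58 enc c [451.4  38. ] r 22.0 all>20mm x [430.  16.] [473.  59.]
can_d ztop0.0925 top pts 83 enc c [ 469.7 -286.2] r 28.1 all>20mm x [ 442. -356.] [ 528. -250.]
stack ztop0.1062 top pts 139 enc c [ 473.2 -110.2] r 19.0 all>20mm x [ 433. -142.] [496. -79.]
goblet ztop0.1254 top pts 55 enc c [361.9  98.4] r 33.0 all>20mm x [331.  66.] [394. 131.]
purple ztop0.1249 top pts 71 enc c [347.6 234.6] r 33.5 all>20mm x [316. 202.] [381. 268.]
salt ztop0.0685 top pts 107 enc c [ 358.8 -200.8] r 17.1 all>20mm x [ 338. -219.] [ 378. -180.]
g1 ztop0.0298 top pts 288 enc c [354.9 -99.1] r 28.9 all>20mm x [ 327. -128.] [383. -71.]
g2 ztop0.0300 top pts 278 enc c [ 371.3 -299.1] r 28.7 all>20mm x [ 343. -327.] [ 399. -270.]
hour ztop0.0756 top pts 62 enc c [ 398.8 -417.4] r 22.8 all>20mm x [ 379. -439.] [ 420. -395.]
```

View pics/topcrop.png

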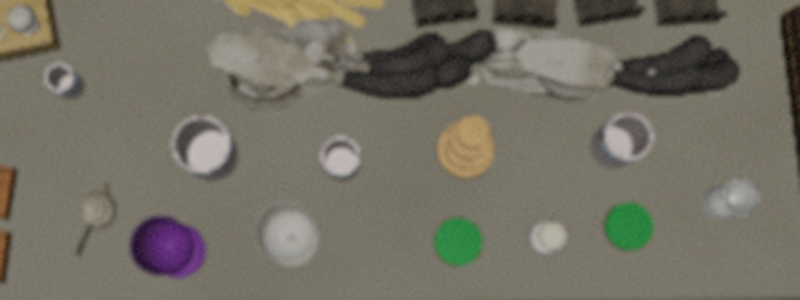

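The rim heights (62, 106, 77 and 92 mm) and radii (18, 32, 22 and 28 mm) identify each canister:
- **Mini:** (549,367), pixel (165,172)
- **Large:** (462,194), pixel (222,198)
- **Small:** (451,38), pixel (277,203)
- **Medium:** (470,-286), pixel (391,196)

The stack is the only honey-coloured object of this shape and is 104 mm high. The discs at (323,236) and (391,231) are green, so they are not meant. The crop confirms this. I'll move over the stack.

```bash
python3 -m pendant '[87,0,0,40,0, 87,10,20,79,-2, 87,25,50,79,-4, 87,40,80,79,-6, 87,55,110,79,-8, 87,70,145,79,-10, 87,85,180,79,-12, 87,100,215,79,-14, 87,118,250,79,-16, 87,135,285,79,-18, 87,152,320,79,-20, 87,170,355,79,-21.6, 87,187,390,79,-21.6, 87,204,425,79,-21.6, 87,220,460,79,-21.6, 87,230,485,79,-21.6, 87,234,494,79,-21.6, 87,234,494,79,-21.6, 87,234,494,79,-21.6, 87,234,494,79,-21.6]'
python3 - <<'E'
from station import ctrl,eyes
from h import *
f=np.load("pics/top0.npz");m=eyes.camera_model("top");P=cloud(f["d"],m);P=P[(f["d"]>0)]
for x in range(300,700,50):
    print(x,[int(1000*max(P[(abs(P[:,0]*1000-x-25)<25)&(abs(P[:,1]*1000-y)<25),2],default=-1)) for y in range(-475,500,50)])
s=ctrl.read_state();print(s["tool_pos"],s["tool_rot"],s["joint_positions"])
m=eyes.camera_model("wrist");p,d=eyes.snapshot("wrist");np.savez("pics/w1.npz",p=p,d=d,T=m["camera_from_world"]);cv2.imwrite("pics/w1.png",p[:,:,::-1])
T=m["camera_from_world"];print("cam at",-T[:3,:3].T@T[:3,3],T[2,:3])
E
```

```text
time_s: 1.77
tool_pos: [0.4724, -0.1127, 0.3013]
tool_rot: [180.0, 0.1, -0.2]
wrist_force: [-0.4, -0.8, 0.3]
grip_width: 0.0869
gripper_force: 0.0
300 [7, 7, 6, 29, 28, 69, 67, 32, 30, 6, 6, 125, 128, 5, 127, 129, 37, 8, 28, 25]
350 [6, 79, 76, 36, 31, 71, 71, 32, 32, 6, 7, 126, 128, 5, 125, 127, 44, 6, 24, 28]
400 [7, 78, 80, 91, 93, 7, 8, 84, 58, 6, 83, 78, 8, 107, 107, 7, 41, 6, 28, 26]
450 [8, 6, 8, 94, 95, 7, 6, 111, 106, 6, 80, 78, 6, 107, 109, 5, 8, 5, 6, 25]
500 [9, 49, 51, 46, 36, 37, 32, 42, 47, 51, 46, 35, 36, 25, 6, 7, 54, 65, 7, 6]
550 [55, 50, 51, 48, 39, 40, 39, 46, 49, 47, 41, 36, 38, 40, 7, 7, 40, 68, 45, 44]
600 [60, 52, 72, 60, 69, 52, 70, 61, 70, 12, 32, 34, 32, 34, 7, 8, 7, 46, 48, 49]
650 [7, 52, 70, 55, 71, 55, 70, 50, 68, 23, 19, 31, 36, 32, 32, 31, 6, 44, 49, 50]
[ 0.47237421 -0.11272657  0.30126378] [ 1.79959171e+02  5.54600602e-02 -1.97039115e-01] [ 41.14975602  -2.47210797 -29.62441093  97.42155908  -1.17564593
  84.77517448 -78.54071464]
cam at [ 0.55611267 -0.11324615  0.4633156 ] [-3.04905820e-01  8.73573774e-04 -9.52382107e-01]
```

View pics/w1.png

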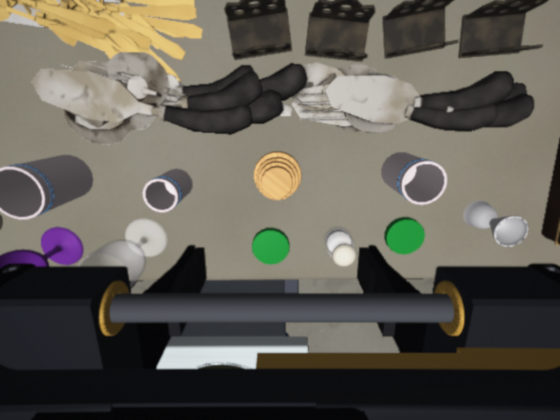

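The wrist view shows the honey stack at (277,178), the small canister at (165,192) and the medium one at (415,180). The large canister is at (20,195), and the salt jar at (342,248) is clear of the stack. I'll measure from depth.

```bash
cat >> h.py <<'E'
def meas(P,guess,z,rad,tol=.004):
    """points near height z within rad of guess -> centroid of upper envelope by enclosing circle / circle fit of hull"""
    q=P[(abs(P[:,2]-z)<tol)&(np.hypot(*(P[:,:2]-guess).T)<rad)]
    if len(q)<20: return None
    h=cv2.convexHull((q[:,:2]*1000).astype(np.float32))[:,0]
    c,r=circ(h.astype(float)); return np.round(c,1),round(float(r),1),len(q),round(float(np.median(q[:,2]))*1000,1)
def wrist():
    from station import ctrl,eyes
    m=eyes.camera_model("wrist");p,d=eyes.snapshot("wrist"); P=cloud(d,m); return p,d,m,P[d>0]
E
python3 - <<'E'
from station import eyes
from h import *
f=np.load("pics/w1.npz");m=eyes.camera_model("wrist");m["camera_from_world"]=f["T"];Pw=cloud(f["d"],m)[f["d"]>0]
g=np.load("pics/top0.npz");Pt=cloud(g["d"],eyes.camera_model("top"))[g["d"]>0]
for n,c,z,r in [("mini lid",(.473,-.110),.104,.03),("small lid",(.473,-.110),.078,.035),("med lid",(.47,-.110),.052,.04),("large lid",(.47,-.110),.026,.045),("can S",(.451,.038),.076,.03),("can M",(.470,-.286),.09,.037),("can L",(.462,.194),.104,.042),("can mini",(.549,.367),.062,.025)]:
    print(n,"wrist",meas(Pw,c,z,r),"top",meas(Pt,c,z,r))
E
```

```text
mini lid wrist (array([ 473.6, -107.5]), 18.5, 783, 103.9) top (array([ 473.2, -110.1]), 18.0, 127, 103.9)
small lid wrist (array([ 469.8, -106.7]), 23.5, 283, 77.7) top (array([ 470.1, -109.9]), 23.2, 74, 78.0)
med lid wrist (array([ 466.1, -107.2]), 28.4, 285, 51.6) top (array([ 466.2, -110.4]), 28.2, 81, 51.9)
large lid wrist (array([ 465.3, -107.2]), 33.4, 327, 25.8) top (array([ 465.2, -110. ]), 32.8, 78, 25.6)
can S wrist (array([450.8,  41.6]), 22.2, 338, 75.7) top (array([451.4,  38.2]), 21.4, 44, 75.6)
can M wrist (array([ 468.8, -285.3]), 26.9, 439, 89.7) top (array([ 469.1, -286.7]), 26.8, 73, 89.5)
can L wrist (array([461., 196.]), 31.5, 467, 103.7) top (array([462.1, 194.5]), 31.5, 83, 103.6)
can mini wrist None top (array([548.4, 366. ]), 16.9, 46, 60.8)
```

```bash
python3 -m pendant '[87,0,1,-25,0, 87,0,1,-50,0, 87,0,1,-75,0, 87,0,1,-100,0, 87,0,1,-125,0, 87,0,1,-150,0, 87,0,1,-175,0, 87,0,1,-195,0, 87,0,1,-210,0, 87,0,1,-220,0, 87,0,1,-220,0,87,0,1,-220,0,87,0,1,-220,0]'
python3 - <<'E'
from h import *
p,d,m,P=wrist();cv2.imwrite("pics/w2.png",p[:,:,::-1])
print(meas(P,(.473,-.109),.104,.03))
E
```

```text
time_s: 2.9
tool_pos: [0.4739, -0.1102, 0.0826]
tool_rot: [180.0, -0.1, -0.1]
wrist_force: [-0.5, 0.1, -0.0]
grip_width: 0.0869
gripper_force: 0.0
(array([ 475.1, -107.4]), 17.8, 2855, 103.9)
```

View pics/w2.png

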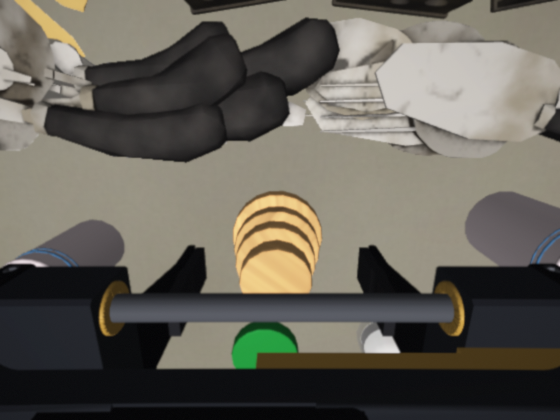

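The mini lid at (276,275) sits about 3 mm left (+y) of the fingers' midline at column 282, which agrees with the wrist depth. I'll correct by +3 mm in y and close.

```bash
python3 -m pendant '[87,1,3,0,0,87,1,3,0,0,60,1,3,0,0,45,1,3,0,0,20,1,3,0,0,20,1,3,0,0,20,1,3,0,0,20,1,3,0,0,20,1,3,0,0,20,1,3,0,0,20,1,3,0,0]'
```

```text
time_s: 3.87
tool_pos: [0.4741, -0.1065, 0.0816]
tool_rot: [180.0, 0.0, -0.0]
wrist_force: [0.4, -0.2, -0.6]
grip_width: 0.0368
gripper_force: 30.0
```

```bash
python3 -m pendant '[20,0,0,10,0, 20,0,0,30,0, 20,0,0,60,0, 20,0,5,90,0, 20,0,20,115,0, 20,2,45,130,0, 20,4,75,130,0, 20,6,110,130,0, 20,8,145,130,0, 20,10,180,130,0, 20,12,215,130,0, 20,14,250,130,0, 20,16,285,130,0, 20,18,320,130,0, 20,20,355,130,0, 20,22,390,130,0, 20,24,425,130,0, 20,26,452,130,0, 20,26,468,130,0, 20,26,472,130,0]'
python3 -m pendant '[20,0,0,0,0,20,0,0,0,0,20,0,0,0,0]'
python3 - <<'E'
from h import *
p,d,m,P=wrist();cv2.imwrite("pics/w3.png",p[:,:,::-1])
print("mini can",meas(P,(.5485,.367),.062,.025)); print("L can",meas(P,(.461,.195),.104,.042)); print("held",meas(P,(.5,.367),.234,.035,.006))
E
```

```text
time_s: 5.53
tool_pos: [0.4985, 0.3695, 0.212]
tool_rot: [-179.8, 0.1, 0.3]
wrist_force: [-0.8, 0.4, -0.1]
grip_width: 0.037
gripper_force: 30.0
time_s: 5.78
tool_pos: [0.501, 0.3636, 0.2117]
tool_rot: [179.9, -0.0, -0.1]
wrist_force: [-0.0, 0.2, -0.6]
grip_width: 0.0365
gripper_force: 30.0
mini can (array([547.1, 369.6]), 17.0, 376, 61.8)
L can (array([461.6, 198.1]), 32.2, 851, 103.5)
held (array([501.2, 363.2]), 24.9, 3552, 234.1)
```

View pics/w3.png

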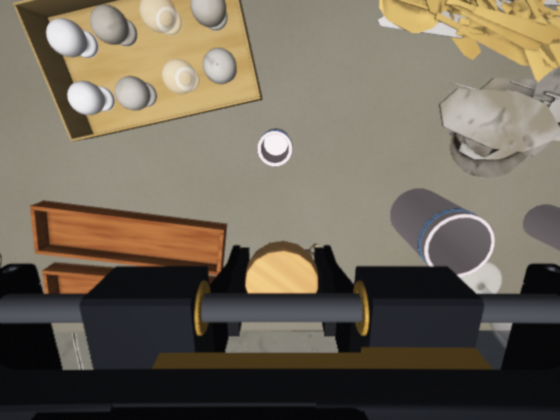

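```bash
python3 -m pendant '[20,10,1,0,0, 20,25,3,0,0, 20,40,5,0,0, 20,46,5,0,0, 20,46,5,-20,0, 20,46,5,-45,0, 20,46,5,-70,0, 20,46,5,-95,0, 20,46,5,-115,0, 20,46,5,-127,0, 20,46,5,-132,0, 20,46,5,-132,0, 20,46,5,-132,0, 20,46,5,-132,0]'
python3 - <<'E'
from station import ctrl
from h import *
for i in range(2):
    print(ctrl.read_state()["tool_pos"])
    p,d,m,P=wrist();cv2.imwrite("pics/w4.png",p[:,:,::-1])
    print("mini can",meas(P,(.5475,.370),.062,.022)); print("held",meas(P,(.5475,.371),.102,.022,.003))
E
```

```text
time_s: 7.0
tool_pos: [0.547, 0.3713, 0.0813]
tool_rot: [-179.9, -0.1, -0.0]
wrist_force: [-0.4, -0.1, -0.2]
grip_width: 0.0368
gripper_force: 30.0
[0.54701727 0.37130638 0.08130765]
mini can (array([547.4, 369.6]), 17.1, 480, 61.8)
held (array([545.6, 370.7]), 20.5, 2896, 103.6)
[0.5469918  0.37130775 0.08128925]
mini can (array([547.6, 369.6]), 17.0, 477, 61.9)
held (array([545.2, 371. ]), 20.7, 2905, 103.6)
```

View pics/w4.png

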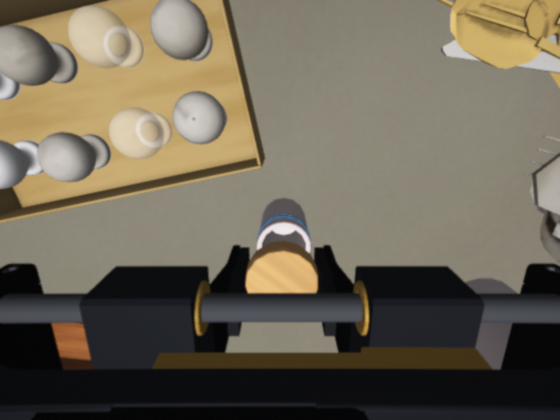

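The mini canister's rim is centred at (284,240) behind the held lid at (282,270). They line up within about 1.5 mm, so I'll lower gently.

```bash
python3 -m pendant '[20,0,-1.5,0,0, 20,0,-1.5,-5,0, 20,0,-1.5,-10,0, 20,0,-1.5,-15,0, 20,0,-1.5,-19,0, 20,0,-1.5,-22,0, 20,0,-1.5,-24,0, 20,0,-1.5,-24,0, 20,0,-1.5,-24,0]'
```

```text
time_s: 7.85
tool_pos: [0.5461, 0.3692, 0.0555]
tool_rot: [-180.0, 0.0, -0.0]
wrist_force: [-0.3, -0.3, -0.4]
grip_width: 0.0369
gripper_force: 30.0
```

```bash
python3 -m pendant '[20,0,0,-1,0, 20,0,0,-1.5,0, 20,0,0,-2,0, 20,0,0,-2,0]'
```

```text
time_s: 8.18
tool_pos: [0.5463, 0.3692, 0.0537]
tool_rot: [-180.0, -0.0, -0.0]
wrist_force: [0.4, 0.6, -0.9]
grip_width: 0.0367
gripper_force: 30.0
```

```bash
python3 -m pendant '[20,0,0,-1,0, 20,0,0,-1,0, 42,0,0,-1,0, 46,0,0,-1,0, 55,0,0,-1,0, 65,0,0,-1,0, 65,0,0,-1,0, 65,0,0,4,0, 65,0,0,20,0, 65,0,0,45,0, 65,0,0,75,0, 65,-15,0,105,0, 65,-35,0,130,0, 65,-47,0,155,0, 65,-47,0,155,0, 65,-47,0,155,0]'
python3 - <<'E'
from h import *
p,d,m,P=wrist();cv2.imwrite("pics/w5.png",p[60:300,150:410][:,:,::-1])
print("mini lid",meas(P,(.5475,.370),.076,.026),meas(P,(.5475,.370),.076,.026,.008))
E
```

```text
time_s: 9.52
tool_pos: [0.4992, 0.3701, 0.2108]
tool_rot: [-179.9, -0.2, 0.1]
wrist_force: [-0.1, -1.0, -0.2]
grip_width: 0.0651
gripper_force: 0.0
mini lid (array([545.4, 369. ]), 18.6, 1247, 75.9) (array([545.5, 369. ]), 18.6, 1255, 75.9)
```

View pics/w5.png

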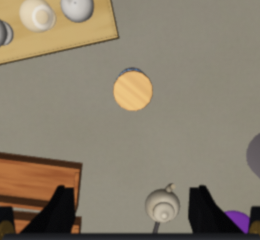

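The mini lid is home: its top is at 75.9 mm (expected 76) and level. In the crop it sits at (133,90), covering the canister. Next is the small lid.

```bash
python3 -m pendant '[80,-2,-15,0,0, 80,-4,-45,0,0, 80,-6,-80,0,0, 80,-8,-116,0,0, 80,-10,-152,0,0, 80,-12,-188,0,0, 80,-14,-224,0,0, 80,-16,-260,0,0, 80,-18,-296,0,0, 80,-20,-332,0,0, 80,-22,-368,0,0, 80,-24,-404,0,0, 80,-26,-440,0,0, 80,-29,-465,0,0, 80,-29,-476.5,0,0, 80,-29,-476.5,-20,0, 80,-29,-476.5,-50,0, 80,-29,-476.5,-80,0, 80,-29,-476.5,-80,0, 80,-29,-476.5,-80,0]'
python3 - <<'E'
from h import *
p,d,m,P=wrist()
print(meas(P,(.470,-.107),.078,.035),meas(P,(.467,-.107),.052,.04),meas(P,(.465,-.107),.026,.045))
E
```

```text
time_s: 11.23
tool_pos: [0.4688, -0.1064, 0.127]
tool_rot: [-179.9, 0.3, 0.0]
wrist_force: [0.9, 0.6, 1.9]
grip_width: 0.0804
gripper_force: 0.0
(array([ 469.9, -106.8]), 23.7, 3174, 78.0) (array([ 466.3, -107.1]), 28.5, 684, 51.7) (array([ 465.4, -107.3]), 33.5, 860, 25.7)
```

```bash
python3 -m pendant '[80,0,0,-20,0, 80,0,0,-40,0, 80,0,0,-58,0, 80,0,0,-68,0, 80,0,0,-73,0, 80,0,0,-73,0, 60,0,0,-73,0, 52,0,0,-73,0, 30,0,0,-73,0, 30,0,0,-73,0,30,0,0,-73,0,30,0,0,-73,0,30,0,0,-73,0,30,0,0,-73,0]'
```

```text
time_s: 12.45
tool_pos: [0.4703, -0.1075, 0.0559]
tool_rot: [180.0, -0.0, -0.0]
wrist_force: [-0.2, 1.0, 2.2]
grip_width: 0.047
gripper_force: 30.0
```

```bash
python3 -m pendant '[30,0,0,10,0, 30,0,0,30,0, 30,0,0,55,0, 30,0,5,80,0, 30,-3,20,95,0, 30,-6,45,100,0, 30,-9,75,100,0, 30,-12,105,100,0, 30,-15,130,100,0, 30,-19,144,90,0, 30,-19,148,70,0, 30,-19,148,50,0, 30,-19,148,45,0, 30,-19,148,45,0, 30,-19,148,45,0, 30,-19,148,45,0]'
python3 - <<'E'
from h import *
p,d,m,P=wrist();cv2.imwrite("pics/w6.png",p[:,:,::-1])
print("S can",meas(P,(.451,.041),.076,.027)); print("held",meas(P,(.451,.041),.123,.025,.003))
E
```

```text
time_s: 13.78
tool_pos: [0.4521, 0.0403, 0.1018]
tool_rot: [180.0, -0.1, -0.1]
wrist_force: [0.6, 0.3, -0.2]
grip_width: 0.0471
gripper_force: 30.0
S can (array([451.2,  41.6]), 21.8, 514, 75.9)
held (array([452.7,  40.3]), 23.2, 4351, 123.8)
```

View pics/w6.png

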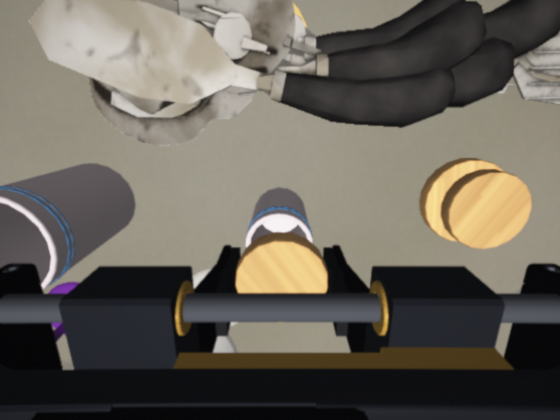

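The lid at (282,270) is lined up with the small canister at (280,235), so I'll lower it.

```bash
python3 -m pendant '[30,-1,1,0,0, 30,-1,1,-8,0, 30,-1,1,-16,0, 30,-1,1,-22,0, 30,-1,1,-27,0, 30,-1,1,-30,0, 30,-1,1,-32,0, 30,-1,1,-33,0, 30,-1,1,-34,0, 30,-1,1,-34,0, 30,-1,1,-34,0]'
```

```text
time_s: 14.75
tool_pos: [0.4509, 0.0417, 0.0679]
tool_rot: [180.0, -0.0, -0.0]
wrist_force: [-2.7, -0.6, 10.6]
grip_width: 0.0468
gripper_force: 30.0
```

```bash
python3 -m pendant '[50,0,0,0,0, 56,0,0,0,0, 66,0,0,0,0, 72,0,0,0,0, 72,0,0,0,0, 72,0,0,4,0, 72,0,0,20,0, 72,0,0,45,0, 72,5,-20,75,0, 80,10,-45,95,0, 80,14,-80,95,0, 80,15,-115,95,0, 80,15,-140,95,0, 80,15,-149,85,0, 80,15,-149,70,0, 80,15,-149,70,0, 80,15,-149,70,0]'
python3 - <<'E'
from h import *
p,d,m,P=wrist();cv2.imwrite("pics/w7.png",p[:,:,::-1])
print("S lid",meas(P,(.451,.041),.09,.032,.006))
print("med",meas(P,(.466,-.109),.052,.045),"large",meas(P,(.465,-.107),.026,.05))
E
```

```text
time_s: 16.17
tool_pos: [0.4644, -0.1062, 0.1357]
tool_rot: [-179.9, 0.1, 0.1]
wrist_force: [0.4, 0.2, -0.1]
grip_width: 0.0801
gripper_force: 0.0
S lid (array([449.8,  40.6]), 23.4, 2843, 90.0)
med (array([ 466.2, -107.1]), 28.6, 3595, 52.0) large (array([ 465.3, -107.2]), 33.5, 787, 25.7)
```

View pics/w7.png

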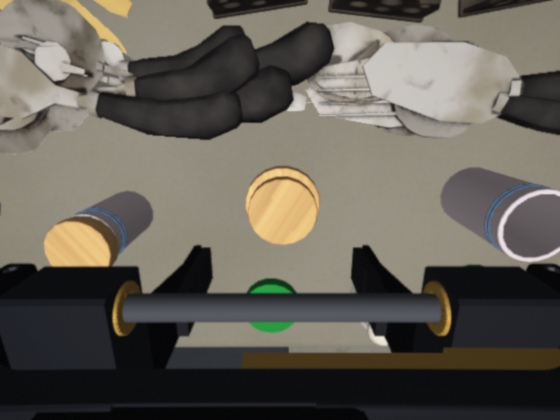

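The small lid is home, with its top at 90.0 mm, and sits on its canister at (82,245). The medium lid is undisturbed at (282,208), so I'll grip it.

```bash
python3 -m pendant '[80,1,0,-25,0, 80,1,0,-50,0, 80,1,0,-75,0, 80,1,0,-92,0, 80,1,0,-102,0, 80,1,0,-107,0, 80,1,0,-107,0, 66,1,0,-107,0, 60,1,0,-107,0, 40,1,0,-107,0, 40,1,0,-107,0,40,1,0,-107,0,40,1,0,-107,0,40,1,0,-107,0]'
python3 -m pendant '[40,0,0,10,0, 40,0,0,30,0, 40,0,0,55,0, 40,0,0,80,0, 40,0,-15,100,0, 40,0,-40,110,0, 40,0,-70,110,0, 40,1,-100,110,0, 40,2,-130,110,0, 40,3,-155,110,0, 40,3,-172,105,0, 40,3,-178,95,0, 40,3,-178,89,0, 40,3,-178,89,0,40,3,-178,89,0,40,3,-178,89,0]'
python3 - <<'E'
from h import *
p,d,m,P=wrist();cv2.imwrite("pics/w8.png",p[:,:,::-1])
print("M can",meas(P,(.469,-.285),.09,.032)); print("held",meas(P,(.469,-.285),.141,.03,.003))
print("large",meas(P,(.465,-.107),.026,.05))
E
```

```text
time_s: 17.38
tool_pos: [0.4667, -0.1076, 0.0303]
tool_rot: [180.0, -0.1, -0.0]
wrist_force: [-1.0, -0.3, 5.7]
grip_width: 0.0566
gripper_force: 30.0
time_s: 18.72
tool_pos: [0.4696, -0.2835, 0.1186]
tool_rot: [-180.0, 0.0, 0.1]
wrist_force: [0.1, 0.4, -0.3]
grip_width: 0.0567
gripper_force: 30.0
M can (array([ 469. , -286.1]), 27.0, 611, 89.9)
held (array([ 469.1, -284.2]), 28.9, 6284, 140.2)
large (array([ 465.2, -107.5]), 33.7, 4751, 26.1)
```

View pics/w8.png

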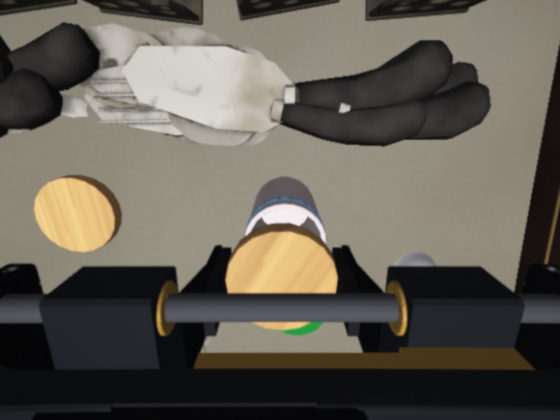

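The medium lid is held at (282,280) over its canister's rim at (286,225). It needs 2 mm toward -y, then down.

```bash
python3 -m pendant '[40,0,-1,0,0, 40,0,-2,-8,0, 40,0,-2,-16,0, 40,0,-2,-23,0, 40,0,-2,-29,0, 40,0,-2,-32,0, 40,0,-2,-34,0, 40,0,-2,-36,0, 40,0,-2,-37,0, 40,0,-2,-37,0, 40,0,-2,-37,0]'
```

```text
time_s: 19.68
tool_pos: [0.4696, -0.2875, 0.0823]
tool_rot: [180.0, -0.0, -0.0]
wrist_force: [-0.6, 0.7, 3.4]
grip_width: 0.0566
gripper_force: 30.0
```

```bash
python3 -m pendant '[60,0,0,0,0, 66,0,0,0,0, 76,0,0,0,0, 80,0,0,0,0, 80,0,0,0,0, 80,0,0,4,0, 80,0,0,20,0, 80,0,0,45,0, 87,-1,20,70,0, 87,-2,45,70,0, 87,-3,80,65,0, 87,-4,115,60,0, 87,-4,145,50,0, 87,-4,168,40,0, 87,-4,179,28,0, 87,-4,179,28,0, 87,-4,179,28,0, 87,-4,179,28,0]'
python3 - <<'E'
from h import *
p,d,m,P=wrist()
print("M lid",meas(P,(.469,-.286),.104,.037,.006))
print("large",meas(P,(.465,-.107),.026,.05))
E
```

```text
time_s: 21.18
tool_pos: [0.4656, -0.1098, 0.1103]
tool_rot: [180.0, -0.1, -0.1]
wrist_force: [0.8, -0.1, 0.8]
grip_width: 0.0871
gripper_force: 0.0
M lid (array([ 473.7, -271.2]), 15.9, 1211, 103.3)
large (array([ 465.3, -107.3]), 33.5, 4895, 26.0)
```

```bash
python3 -m pendant '[87,0,2,-25,0, 87,0,2,-50,0, 87,0,2,-75,0, 87,0,2,-90,0, 87,0,2,-100,0, 87,0,2,-105,0, 87,0,2,-105,0, 87,0,2,-105,0, 76,0,2,-105,0, 70,0,2,-105,0, 50,0,2,-105,0, 50,0,2,-105,0,50,0,2,-105,0,50,0,2,-105,0,50,0,2,-105,0]'
python3 -m pendant '[50,0,0,10,0, 50,0,0,30,0, 50,0,0,60,0, 50,0,0,90,0, 50,0,0,120,0, 50,0,10,145,0, 50,0,30,165,0, 50,0,60,170,0, 50,-1,90,170,0, 50,-1,120,170,0, 50,-2,150,170,0, 50,-2,180,170,0, 50,-3,210,170,0, 50,-3,240,170,0, 50,-4,270,165,0, 50,-4,290,155,0, 50,-4,301,142,0, 50,-4,303,130,0, 50,-4,303,130,0, 50,-4,303,130,0]'
python3 -m pendant '[50,0,0,0,0, 50,0,0,0,0]'
python3 - <<'E'
from h import *
p,d,m,P=wrist();cv2.imwrite("pics/w9.png",p[:,:,::-1])
print("L can",meas(P,(.461,.197),.104,.037)); print("held",meas(P,(.461,.197),.157,.035,.004))
E
```

```text
time_s: 22.48
tool_pos: [0.4655, -0.1066, 0.0051]
tool_rot: [180.0, -0.0, -0.0]
wrist_force: [-1.6, -0.2, 5.3]
grip_width: 0.067
gripper_force: 30.0
time_s: 24.15
tool_pos: [0.4605, 0.1953, 0.1339]
tool_rot: [179.9, 0.1, -0.0]
wrist_force: [-0.9, -0.2, -0.7]
grip_width: 0.0672
gripper_force: 30.0
time_s: 24.32
tool_pos: [0.4619, 0.1954, 0.1352]
tool_rot: [180.0, -0.1, -0.1]
wrist_force: [-0.1, -0.3, -0.7]
grip_width: 0.0668
gripper_force: 30.0
L can (array([461.8, 197.4]), 31.8, 637, 103.8)
held (array([461.6, 195.9]), 33.8, 9005, 156.0)
```

View pics/w9.png

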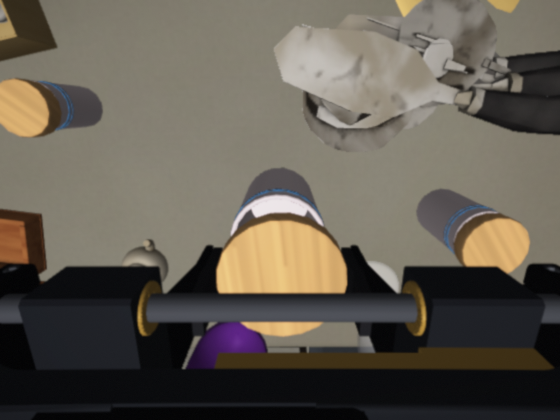

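The large lid at (282,272) is lined up over its canister's rim at (278,215). I'll lower it with +1.5 mm in y.

```bash
python3 -m pendant '[50,0,1.5,0,0, 50,0,1.5,-8,0, 50,0,1.5,-16,0, 50,0,1.5,-23,0, 50,0,1.5,-29,0, 50,0,1.5,-33,0, 50,0,1.5,-35,0, 50,0,1.5,-37,0, 50,0,1.5,-38,0, 50,0,1.5,-38,0, 50,0,1.5,-38,0]'
```

```text
time_s: 25.28
tool_pos: [0.4614, 0.1982, 0.0972]
tool_rot: [180.0, -0.0, -0.0]
wrist_force: [-2.2, -0.4, 3.9]
grip_width: 0.0668
gripper_force: 30.0
```

```bash
python3 -m pendant '[70,0,0,0,0, 76,0,0,0,0, 84,0,0,0,0, 87,0,0,0,0, 87,0,0,0,0, 87,0,0,4,0, 87,0,0,20,0, 87,0,0,45,0, 87,0,0,75,0, 87,0,0,110,0, 87,0,-20,140,0, 87,0,-45,170,0, 87,0,-75,200,0, 87,0,-105,210,0, 87,0,-135,210,0, 87,0,-165,210,0, 87,0,-190,210,0, 87,0,-200,210,0, 87,0,-200,210,0, 87,0,-200,210,0]'
python3 - <<'E'
from station import eyes
from h import *
p,d,m,P=wrist();cv2.imwrite("pics/w10.png",p[:,:,::-1])
t,dt=eyes.snapshot("top");Pt=cloud(dt,eyes.camera_model("top"))[dt>0]
for n,c,z,r in [("mini",(.5475,.37),.076,.027),("S",(.451,.041),.09,.032),("M",(.469,-.286),.104,.037),("L",(.461,.197),.118,.042),("goblet",(.362,.098),.122,.042),("salt",(.359,-.201),.066,.03)]:
    print(n,meas(P,c,z,r,.006),"top",meas(Pt,c,z,r,.006))
E
```

```text
time_s: 26.95
tool_pos: [0.4612, -0.0008, 0.3067]
tool_rot: [-179.9, -0.0, 0.0]
wrist_force: [-0.4, 0.1, -0.0]
grip_width: 0.0867
gripper_force: 0.0
mini None top (array([546.4, 365.5]), 18.4, 131, 75.1)
S (array([449.2,  41.1]), 23.4, 1121, 90.0) top None
M (array([ 468.4, -286.7]), 28.7, 1991, 103.8) top (array([ 468.8, -287.4]), 28.4, 319, 104.0)
L (array([460.8, 197.7]), 33.4, 2730, 118.1) top (array([461.1, 194.7]), 33.2, 464, 117.4)
goblet (array([361.7, 101. ]), 32.8, 379, 122.7) top (array([361.9,  98.5]), 32.3, 51, 123.2)
salt (array([ 359.4, -199.9]), 16.6, 429, 64.6) top (array([ 358.5, -201.5]), 16.2, 105, 64.9)
```

View pics/w10.png

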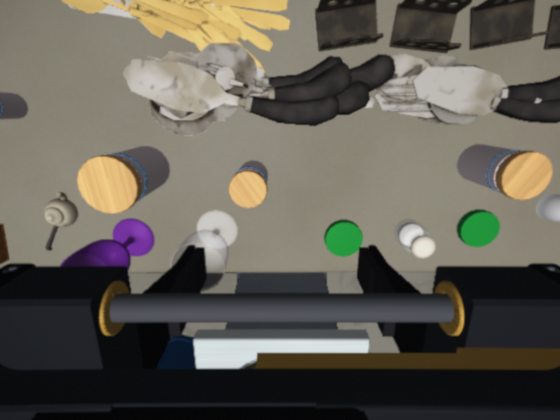

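The closed canisters appear at (112,184) large, (248,188) small and (524,175) medium. All four lid tops are at the right height (76, 90, 104 and 118 mm), and the goblet and salt jar haven't moved. Handing in.

```bash
python3 -c "
from station import ticket
print(ticket.job_done())"
```

```text
the job is handed in; nothing more can be done
None
```

All four canisters are closed with their own lids, each measured fully home on its rim before hand-in, with the goblet and salt jar undisturbed; the job is handed in at about 27 s, and the station returned no verdict.

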